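# Bring the blunt cutters to the belt grinder and hold its tensioner back for a new belt

### The job

The bench belt grinder is getting a fresh belt so that the blunt cutters can be re-sharpened on it. First carry the small steel dish of cutters level to the grinder and set it down gently inside the lipped parts tray on the grinder's left side, and let go of it; then push the grinder's sprung tensioner arm down by its black side grip, past the click of the ratchet pawl and on to (or nearly to) its lower stop. Finish still holding the arm down there by the grip, so that your hold and not the pawl carries it while the belt is slipped on, and leave everything else on the bench where it is.

Things in the scene. Friction and masses are not known exactly. Their poses are not given: they have to be found in the camera images.
- steel_dish: small round spun-steel dish heaped with used cutters: 62 mm across at the rim, 52 mm across the base, rim 18 mm above the underside (the loose-looking heap in the middle rises to 38 mm and is part of the dish), 0.12 kg; stands on the bench to the left of the grinder. Can be gripped straight across the 62 mm rim from above, fingers outside, at 8 to 18 mm above its underside, in any direction. Origin: centre of the underside, z up
- belt_grinder: grey bench belt grinder with its belt off, bolted down: base casting 225 x 200 mm, motor on its right (-y), on its left (+y) two bare rubber wheels one above the other (the upper one is the idler on the tensioner arm), a small work rest at its front (-x), top of work rest 81 mm high, and a low parts tray outside the base on the left. Origin: on the bench top under the middle of the base; x points to its back, y to its left, z up; its yaw varies
- tray_centre (a point): centre of the parts tray's floor, 12 mm above the bench; the tray is a square of 104 x 104 mm inside, sides along the grinder's x and y, with a rubber mat and a lip 4 mm thick that rises 5 mm above the floor. Same axes as belt_grinder
- tensioner_pivot (a point): point on the pivot axis of the tensioner arm, level along the grinder's y with the middle of the grip; 165 mm above the bench. The axis runs along the grinder's y. Same axes as belt_grinder
- grip_centre (a point): middle of the push grip: smooth black round bar, 18 mm thick, 62 mm long, along the grinder's y, standing out to the left from the arm's free end, 165 mm from the pivot axis on its front (-x) side. Released it is 222 mm above the bench, the grinder's highest part; at the stop 149 mm. Free on both sides: pinch it from above across its 18 mm (fingers closing along the grinder's x) or push it
- push_grip: the same black grip as a body; origin at its inner end, where it meets the arm, 30 mm to the right of grip_centre; y along the grip to the left; it is a sleeve that can turn stiffly about its own axis
- tensioner_arm (a joint): angle of the sprung tensioner arm in rad: 0 = released, the arm slopes up at 0.35 rad from the pivot towards the grip; grows as the grip is pushed down; 0.45 = lower stop (the arm then slopes down by 0.10 rad). A spring drives it back to 0: about 6 N at the grip to start it, about 11 N at the stop, and some 2 N more while it rides over the pawl. The pawl clicks in behind it at about 0.34; if let go after that, the arm springs back only to about 0.33, where the pawl holds it
- pawl (a joint): how far the sprung plunger pawl under the arm's pivot is pushed down, in m: 0 = fully up; goes to about 0.008 while the arm's catch pin rides over its nose (arm between about 0.15 and 0.33) and snaps back to 0 at the click
- glass_dish: bystander: heavy round glass dish, 81 mm across and 36 mm high, also stands left of the grinder (it and the steel dish may have changed places). Origin: centre of the underside
- bur_rack: bystander: small orange rack of upright burs, 46 x 62 x 53 mm. Origin: centre of the underside
- scrap_cup: bystander: milky plastic cup, 73 mm across and 60 mm high. Origin: centre of the underside
Mind the look-alikes: they are no part of the job. Leave any blue look-alike of the steel_dish alone.

How it is judged:
By the outcome, as a careful person would: the job done as asked, in the order asked, and still so for the second after the job is handed in, while the arm keeps its last pose, push and grip.
It also fails if it takes over 54 s, if anything falls off the work surface, if the arm or the gripper's body presses on something with over 40 N, if the wrist force passes 120 N, or if a joint passes its speed limit or range.

### The arm

A 6-joint arm with a two-finger parallel gripper is mounted at the origin on a cart in front of the work surface, level with it; the furniture and walls round the work are solid. World frame = base frame: x ahead of the robot, y to its left, z up, the work surface at z = 0. Lengths are in m, angles in rad, forces in N, time in s.
With the tool pointing down it reaches from about 0.375 to 0.9 m from the base axis. Payload 3.1 kg.
Tool frame: the origin (TCP) lies between the finger pads; the fingertips stand 22 mm ahead of it and the grasp point (between the pads) lies 3 mm ahead of it; z points along the fingers, y is the line along which they close (so a half turn about z gives the same grasp; the last joint's range is limited). The gripper opens to 85 mm and grips with 20 to 120 N. Pads are 22 mm wide; open, the fingers measure 114 mm over their backs; the gripper's body (76 mm by 85 mm) begins 54 mm behind the grasp point. The pads swing forward as they close: fully open they stand 13 mm farther back than shut.
Start: joints at [0.991, 0.527, 1.433, -0, 1.181, -0.178], TCP at [0.244, 0.575, 0.222] pointing down, gripper open.
Joint ranges: [-3.08, 3.08], [-0.75, 2.2], [0.22, 2.44], [-1.43, 4.57], [0, 2.65], [-2.85, 2.85]. Speed limits (rad/s): [2.79, 2.79, 3.14, 3.14, 3.14, 3.14].

### API

Orientations are given as a rotation vector (axis times angle).
In Python, from cell import ctrl gives the robot as it stands. The module is installed in compiled form; this text tells all that it offers.
- The arm moves only by the shell command python3 -m handwheel 'ROWS' [FORCE]. ROWS is JSON, one flat list of numbers, 7 for each row, row after row: the turn, a rotation vector about the tool's x, y, z in units of 0.08 rad (1.0 is 0.08 rad), then the shift along the tool's x, y, z in units of 0.5 m (1.0 is 0.5 m), then the gripper's target within -1 to 1 (fully open at 1, half-way at 0, shut at -1). A call has 1 to 12 rows; each row shifts and turns the commanded pose from where the row before left it, along the tool's axes as they then stand; what a row does not reach is not made up. A row lasts 1/8 s, in which the tool goes at most 62.5 mm and 10.7 degrees, less where a joint would pass 70% of its speed; a pose out of reach is approached as far as the arm can. A call with a number of a shift or a turn outside -1 to 1 is refused whole. A call with a gripper value outside its range is refused whole. The fingers move at their own pace and stop on an object; FORCE is the grip in N (left out, the last holds). Time passes only in rows, so rows that do not move let the fingers close. It gives the time, the measured TCP pose, the force, the opening and the grip force at its end, in the units of the state.
- ctrl.observe(): the state, without advancing time (a new reading comes with each control period).
- ctrl.camera(name): name is "side" or "top" or "wrist"; returns a dict with "pixels" (420x560x3 uint8, red, green, blue), "fx", "fy", "cx", "cy" (pixels), "xyz" and "orientation" of the camera in the world. Camera axes: x right, y down, z forward; pixel columns grow to the right and rows downward; lengths in m; the calibration is good to about 2 mm. A picture is of the moment at which its call begins. There is no depth.
- ctrl.sign_off(): hands the job in; it is judged then, once.
The state is a dict: "time_s": time; "joint_positions": joint angles; "qd": joint speeds; "tau": joint torques, N m; "position": TCP position; "tcp_rot": TCP orientation; "wrist_force": force on the tool from outside, world axes, zero at the start; "torque": the same for the moment, N m; "finger_gap": opening from 0.0 (shut) to 1.0 (fully open); "gripper_force": force on a finger pad.
Only numpy, scipy, OpenCV 4.12 (cv2) and the standard library are available. Lean on these libraries where they do the work, as an engineer would, in place of code of your own. Each camera call takes 0.05 s, during which the arm holds its last target. There are 200 camera calls.

## Working session

There is one attempt and no reset: what is moved stays moved. The work goes in short steps, Python scripts to look and compute and a shell command to move; the robot and the scene stay as the last step left them, time stands still between calls to the robot, and variables do not carry over. Pictures are saved under pics/ and viewed, at most 10 in all, crops included, and the job is handed in when it is done.

```bash
mkdir -p pics; cat > h.py <<'E'
import numpy as np, cv2
from scipy.spatial.transform import Rotation as R
from cell import ctrl
def cam(n,save=None):
    c=ctrl.camera(n)
    if save: cv2.imwrite('pics/'+save,cv2.cvtColor(c['pixels'],cv2.COLOR_RGB2BGR))
    return c
def rot(o):
    o=np.array(o,float)
    return o if o.shape==(3,3) else R.from_rotvec(o).as_matrix() if o.size==3 else R.from_quat(o).as_matrix()
def ray(c,u,v):
    d=rot(c['orientation'])@np.array([(u-c['cx'])/c['fx'],(v-c['cy'])/c['fy'],1.])
    return np.array(c['xyz']),d/np.linalg.norm(d)
def onz(c,u,v,z):
    o,d=ray(c,u,v); return o+d*(z-o[2])/d[2]
def tri(*rs):
    A=sum(np.eye(3)-np.outer(d,d) for o,d in rs); b=sum((np.eye(3)-np.outer(d,d))@o for o,d in rs)
    return np.linalg.solve(A,b)
def proj(c,p):
    q=rot(c['orientation']).T@(np.array(p)-np.array(c['xyz'])); return c['fx']*q[0]/q[2]+c['cx'],c['fy']*q[1]/q[2]+c['cy']
def delta(p):
    "shift in tool axes, in row units (0.5 m)"
    s=ctrl.observe(); return rot(s['tcp_rot']).T@(np.array(p)-s['position'])/0.5
E
python3 - <<'E'
from h import *
np.set_printoptions(precision=4,suppress=True)
a=cam('top','top1.png');b=cam('side','side1.png');w=cam('wrist','wrist1.png')
for c in (a,b,w): print(c['xyz'],c['orientation'],c['fx'],c['cx'],c['cy'])
print(ctrl.observe())
E
```

```text
[0.271  0.2447 1.2591] [-1.8249  2.3725 -0.2779] 463.04705892908567 273.87423679074766 216.9189916008712
[ 0.5289 -1.3572  0.7886] [-1.957  -0.0151 -0.026 ] 528.4164863283894 278.6014249255473 209.62788853005793
[0.1766 0.6029 0.3733] [2.4061 1.5908 0.235 ] 337.25241869722373 278.99941816036454 204.39249923516786
{'time_s': 0.15, 'joint_positions': array([ 0.9905,  0.5283,  1.4336, -0.    ,  1.1814, -0.1785]), 'qd': array([ 0.0002, -0.0028, -0.0037, -0.0011, -0.0007,  0.0017]), 'tau': array([  0.0001, -44.2745, -17.8275,  -0.0003,   0.0056,  -0.    ]), 'position': array([0.2441, 0.5747, 0.2212]), 'tcp_rot': array([-0.6268, -3.0778,  0.0025]), 'wrist_force': array([-0.3316, -0.8037,  0.9947]), 'torque': array([-0.0402,  0.0046, -0.0165]), 'gripper_force': 0.0, 'finger_gap': 0.9971229062145864}
```

View pics/top1.png

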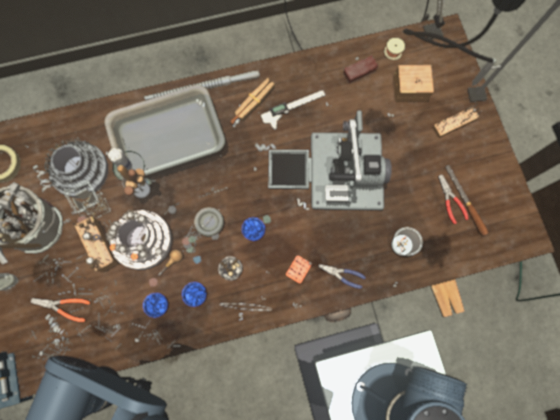

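View pics/side1.png

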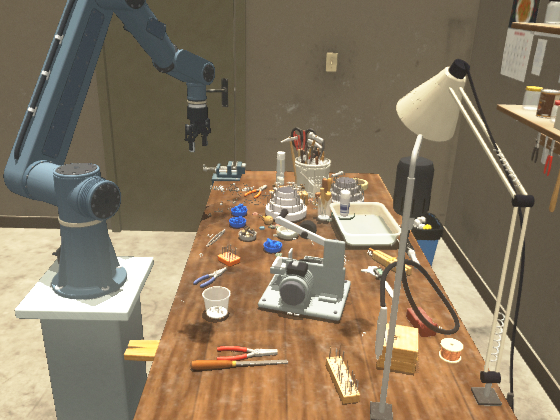

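View pics/wrist1.png

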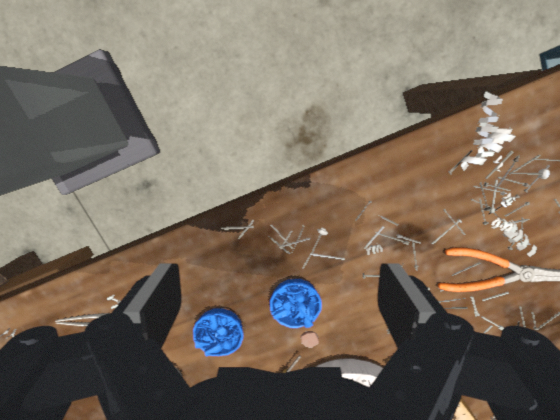

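The top view shows the steel dish at about (230,267), glass dish (208,221), blue dishes (253,229), (195,294) and (155,305), tray (289,168), grinder base (347,170), rack (298,269) and cup (406,241). The side view shows the arm's free end near (283,216). The wrist view only shows blue dishes.

```bash
python3 - <<'E'
from h import *
np.set_printoptions(precision=4,suppress=True)
a=cam('top');b=cam('side')
for n,u,v,z in [('steel',230,267,.018),('glass',208,221,.036),('blue',253,229,.02),('tray',289,168,.012),('base',347,170,.02),('rack',298,269,.05),('cup',406,241,.06)]: print(n,onz(a,u,v,z))
p=a['pixels'][90:230,240:410];cv2.imwrite('pics/topc.png',cv2.cvtColor(cv2.resize(p,None,fx=4.5,fy=4.2,interpolation=2),cv2.COLOR_RGB2BGR))
p=b['pixels'][195:325,225:365];cv2.imwrite('pics/sidec.png',cv2.cvtColor(cv2.resize(p,None,fx=4.5,fy=4.5,interpolation=2),cv2.COLOR_RGB2BGR))
E
```

```text
steel [0.4461 0.3135 0.018 ]
glass [0.5799 0.3405 0.036 ]
blue [0.5307 0.2282 0.02  ]
tray [0.6773 0.0857 0.012 ]
base [ 0.6273 -0.0697  0.02  ]
rack [0.3909 0.1413 0.05  ]
cup [ 0.388  -0.1524  0.06  ]
```

View pics/topc.png

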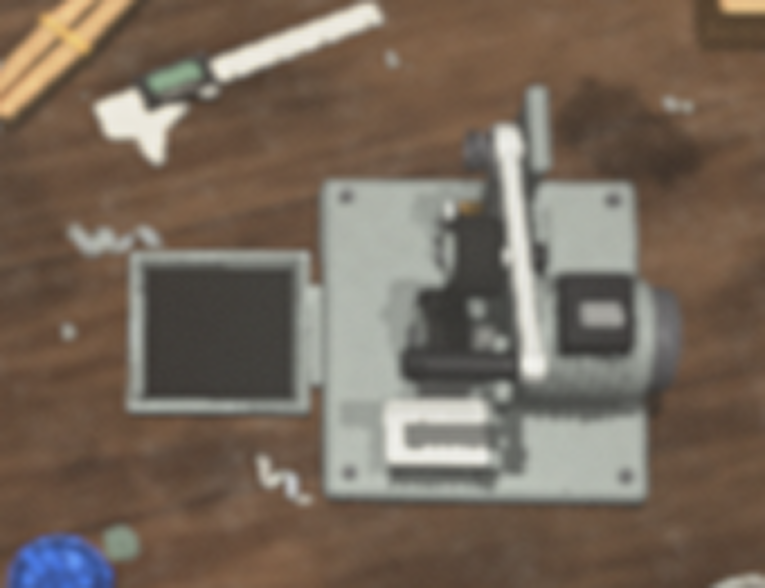

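View pics/sidec.png

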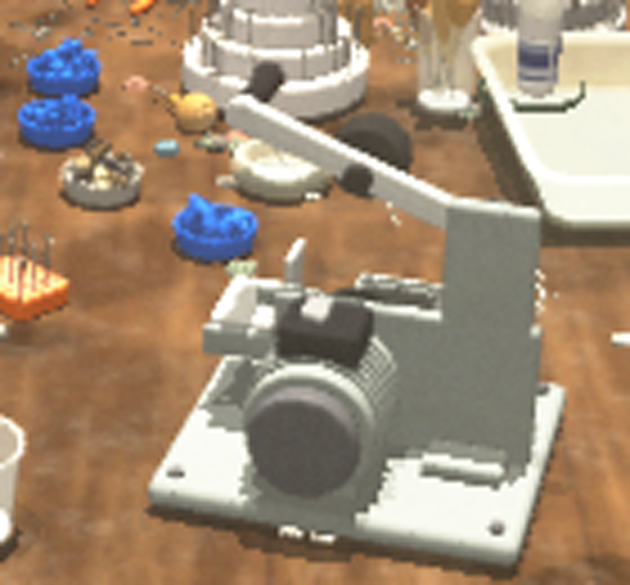

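The enlarged views show the grip as a black bar from (403,363) to about (520,360) in the top crop. Its tip is at (267,78) in the side crop, the tray's corners run from (127,252) to (309,412), and the steel dish, full of grey cutters, is at (102,180).

```bash
python3 - <<'E'
from h import *
np.set_printoptions(precision=4,suppress=True)
a=cam('top');b=cam('side')
T=lambda x,y:(240+x/4.5,90+y/4.2); S=lambda x,y:(225+x/4.5,195+y/4.5)
c=np.array([onz(a,*T(*p),.017)[:2] for p in [(127,252),(309,252),(309,412),(127,412)]])
print('tray',c.mean(0)); X=(c[0]+c[1]-c[2]-c[3])/2;Y=(c[0]+c[3]-c[1]-c[2])/2;print(X,Y,np.linalg.norm(X),np.linalg.norm(Y),np.degrees([np.arctan2(X[1],X[0]),np.arctan2(-Y[0],Y[1])]))
b4=np.array([onz(a,*T(*p),.015)[:2] for p in [(325,182),(632,183),(645,497),(325,497)]])
print('base',b4.mean(0),b4)
print('grip tip',tri(ray(a,*T(405,363)),ray(b,*S(267,78))), onz(a,*T(405,363),.222),onz(a,*T(520,358),.222))
# steel tri on rim centre
print('steel',tri(ray(a,230,267),ray(b,*S(102,180))),onz(a,230,267,.018),onz(b,*S(102,180),.018))
o=ctrl.observe();t=rot(o['tcp_rot']);print(np.degrees(np.arctan2(t[1,1],t[0,1])))
print('delta hover dish',delta([.446,.3135,.2]))
E
```

```text
tray [0.6736 0.0886]
[ 0.1092 -0.0299] [0.0292 0.1104] 0.11318154366520468 0.11420882863450406 [-15.3077 -14.7975]
base [ 0.6282 -0.0709] [[ 0.7607 -0.0064]
 [ 0.7098 -0.1965]
 [ 0.4959 -0.1358]
 [ 0.5464  0.055 ]]
grip tip [0.5633 0.0243 0.2195] [0.5642 0.0249 0.222 ] [ 0.5516 -0.0341  0.222 ]
steel [0.4453 0.3137 0.0116] [0.4461 0.3135 0.018 ] [0.4445 0.2992 0.018 ]
66.97752468865077
delta hover dish [-0.5759 -0.3237  0.0434]
```

```bash
python3 -m handwheel '[0,0,0,-0.072,-0.0405,0.0055,1, 0,0,0,-0.072,-0.0405,0.0055,1, 0,0,0,-0.072,-0.0405,0.0055,1, 0,0,0,-0.072,-0.0405,0.0055,1, 0,0,0,-0.072,-0.0405,0.0055,1, 0,0,0,-0.072,-0.0405,0.0055,1, 0,0,0,-0.072,-0.0405,0.0055,1, 0,0,0,-0.072,-0.0405,0.0055,1]' 
python3 -m handwheel '[0,0,1,0,0,0,1, 0,0,1,0,0,0,1, 0,0,1,0,0,0,1, 0,0,1,0,0,0,1, 0,0,1,0,0,0,1, 0,0,1,0,0,0,1, 0,0,1,0,0,0,1, 0,0,1,0,0,0,1, 0,0,1,0,0,0,1, 0,0,0,0,0,0,1]'
python3 -m handwheel '[0,0,1,0,0,0,1, 0,0,1,0,0,0,1, 0,0,1,0,0,0,1, 0,0,1,0,0,0,1, 0,0,1,0,0,0,1, 0,0,1,0,0,0,1, 0,0,1,0,0,0,1, 0,0,1,0,0,0,1, 0,0,0.87,0,0,0,1, 0,0,0,0,0,0,1]'
python3 - <<'E'
from h import *
np.set_printoptions(precision=4,suppress=True)
o=ctrl.observe();print(o['position'],o['tcp_rot']);t=rot(o['tcp_rot']);print(np.degrees(np.arctan2(t[1,1],t[0,1])))
cam('wrist','wrist2.png')
E
```

```text
time_s: 1.35
position: [0.4469, 0.3124, 0.2]
tcp_rot: [0.627, 3.078, 0.001]
wrist_force: [0.7, 0.6, -0.7]
finger_gap: 0.998
gripper_force: 0.0
time_s: 2.6
position: [0.4461, 0.3135, 0.2]
tcp_rot: [1.67, 2.661, 0.0]
wrist_force: [-0.1, 0.8, -0.2]
finger_gap: 1.003
gripper_force: 0.0
time_s: 3.85
position: [0.4461, 0.3135, 0.1999]
tcp_rot: [2.489, 1.916, -0.0]
wrist_force: [0.8, -0.5, -0.1]
finger_gap: 1.0
gripper_force: 0.0
[0.4461 0.3135 0.1999] [ 2.4894  1.9163 -0.    ]
-14.82361090831566
```

View pics/wrist2.png

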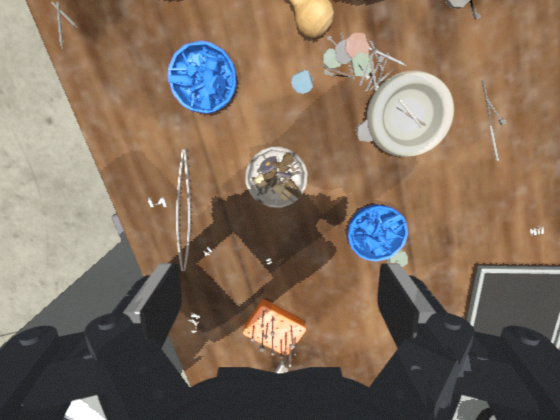

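The wrist view shows the steel dish rim centred at about (277,177) and 62 px across. The glass dish is at (410,113), a blue dish at (378,233) and the rack at (275,328).

```bash
python3 - <<'E'
from h import *
np.set_printoptions(precision=4,suppress=True)
w=cam('wrist');a=cam('top')
g=cv2.cvtColor(w['pixels'],cv2.COLOR_RGB2GRAY)[130:230,225:330]
h=cv2.HoughCircles(g,cv2.HOUGH_GRADIENT_ALT,1,20,param1=200,param2=.7,minRadius=24,maxRadius=36);print(h)
for u,v in ([(277,177)] if h is None else [(x+225,y+130) for x,y,r in h[0][:2]]):
    p=onz(w,u,v,.018);print(u,v,p,'tri',tri(ray(w,u,v),ray(a,230,267)),'delta',delta([p[0],p[1],.06]))
E
```

```text
[[[53.     46.     29.0747]]]
278.0 176.0 [0.4466 0.3151 0.018 ] tri [0.4465 0.3139 0.0132] delta [0.0033 0.0002 0.2798]
```

```bash
python3 -m handwheel '[0,0,0,0.0033,0,0.07,1, 0,0,0,0,0,0.08,1, 0,0,0,0,0,0.08,1, 0,0,0,0,0,0.06,1, 0,0,0,0,0,0.04,1, 0,0,0,0,0,0.02,1, 0,0,0,0,0,0.006,1, 0,0,0,0,0,0,1]'
python3 -m handwheel '[0,0,0,0,0,0,0.3, 0,0,0,0,0,0,0, 0,0,0,0,0,0,-0.2, 0,0,0,0,0,0,-0.4, 0,0,0,0,0,0,-0.4, 0,0,0,0,0,0,-0.4, 0,0,0,0,0,0,-0.4, 0,0,0,0,0,0,-0.4]' 40
python3 - <<'E'
from h import *
cam('wrist','wrist3.png')
E
```

```text
time_s: 5.0
position: [0.4469, 0.3153, 0.0224]
tcp_rot: [2.491, 1.914, 0.002]
wrist_force: [-0.1, -0.1, 0.1]
finger_gap: 1.003
gripper_force: 0.0
time_s: 6.0
position: [0.4465, 0.3151, 0.0219]
tcp_rot: [-2.491, -1.914, 0.0]
wrist_force: [0.4, 0.3, 0.3]
finger_gap: 0.302
gripper_force: 0.0
```

View pics/wrist3.png

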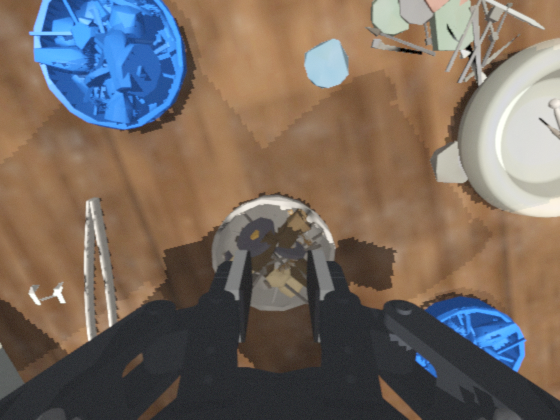

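The wrist view shows the dish rim centred at about (273,255) and undisturbed. The fingers at (238,290) and (322,290) have closed past the rim without contact, so I'll check where the TCP falls in the picture.

```bash
python3 - <<'E'
from h import *
np.set_printoptions(precision=4,suppress=True)
w=cam('wrist');o=ctrl.observe();p=o['position'];t=rot(o['tcp_rot'])
print(p,w['xyz'],t.T@(w['xyz']-p),rot(w['orientation'])[:,2])
for d in(-.04,-.02,0,.01,.02): print(d,proj(w,p+t[:,2]*d), proj(w,p+t[:,2]*d+t[:,1]*.013))
print(onz(w,273,255,.018), onz(w,273,253,.018))
print([onz(w,u,253,.018) for u in (212,335)])
E
```

```text
[0.4465 0.3151 0.0219] [0.4666 0.386  0.1742] [ 0.0737  0.0012 -0.1523] [-0.0756 -0.282  -0.9564]
-0.04 (np.float64(276.13671843476425), np.float64(302.9975839023471)) (np.float64(310.15677426436616), np.float64(302.97343473913037))
-0.02 (np.float64(276.5139692760146), np.float64(276.9498277850489)) (np.float64(306.13704065648017), np.float64(276.9278366383854))
0 (np.float64(276.8048669565469), np.float64(256.8644336412514)) (np.float64(303.03745892352157), np.float64(256.8443017646635))
0.01 (np.float64(276.9266973136516), np.float64(248.45250427609113)) (np.float64(301.73933622540613), np.float64(248.43320158274128))
0.02 (np.float64(277.0360160743823), np.float64(240.90445372934636)) (np.float64(300.5745305826772), np.float64(240.8859204453844))
[0.4444 0.3148 0.018 ] [0.4447 0.3158 0.018 ]
[array([0.4149, 0.3238, 0.018 ]), array([0.475 , 0.3077, 0.018 ])]
```

```bash
python3 - <<'E'
from h import *
b=cam('side');o=ctrl.observe();p=o['position']
u,v=proj(b,p);print(u,v,proj(b,p*[1,1,0]),proj(b,p+[0,0,.05]))
def crop(c,u,v,r,s):
    u,v=int(u),int(v);q=c['pixels'][v-r:v+r,u-r:u+r];return cv2.resize(q,(s,s),interpolation=2)
w=cam('wrist')
im=np.hstack([crop(b,u,v,40,400),cv2.resize(w['pixels'][190:350,200:360],(400,400),interpolation=2)])
cv2.imwrite('pics/c4.png',cv2.cvtColor(im,cv2.COLOR_RGB2BGR))
E
```

```text
248.5047228697606 232.0772668329027 (np.float64(248.47978190780844), np.float64(237.7841194334339)) (np.float64(248.56252170855024), np.float64(218.8520570720787))
```

View pics/c4.png

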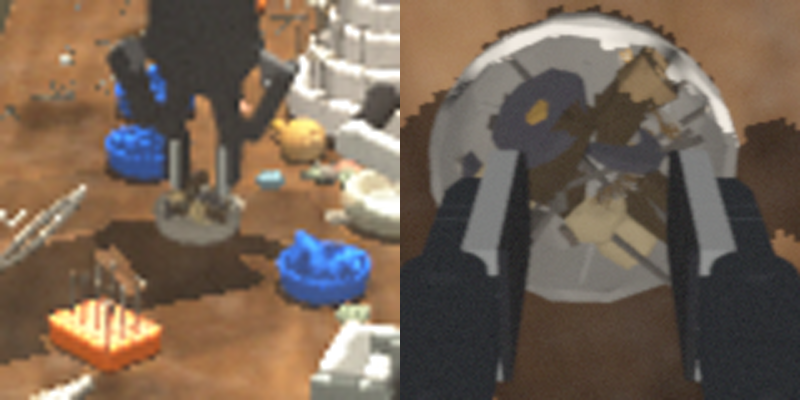

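The side crop shows the fingertips at (175,188) and (223,188), level with or above the dish's far rim. The wrist crop agrees, so the tips are about 30 mm higher than the nominal offset. I'll open, go lower in small steps and watch the force.

```bash
python3 -m handwheel '[0,0,0,0,0,0,1, 0,0,0,0,0,0,1, 0,0,0,0,0,0,1, 0,0,0,0,0,0,1, 0,0,0,0,0,0,1, 0,0,0,0,0,0,1]'
python3 -m handwheel '[0,0,0,0,0,0.006,1, 0,0,0,0,0,0.006,1, 0,0,0,0,0,0.006,1, 0,0,0,0,0,0,1]'
python3 -m handwheel '[0,0,0,0,0,0.004,1, 0,0,0,0,0,0.003,1, 0,0,0,0,0,0,1]'
python3 -m handwheel '[0,0,0,0,0,0.004,1, 0,0,0,0,0,0,1]'
python3 - <<'E'
from h import *
b=cam('side');w=cam('wrist');p=ctrl.observe()['position'];u,v=map(int,proj(b,p+[0,0,.01]))
im=np.hstack([cv2.resize(b['pixels'][v-30:v+30,u-30:u+30],(400,400),interpolation=2),cv2.resize(w['pixels'][140:420,130:410],(400,400),interpolation=2)])
cv2.imwrite('pics/c5.png',cv2.cvtColor(im,cv2.COLOR_RGB2BGR)); print(u,v,proj(b,p))
E
```

```text
time_s: 6.95
position: [0.4465, 0.3151, 0.0219]
tcp_rot: [-2.491, -1.914, 0.0]
wrist_force: [0.7, -0.5, -0.2]
finger_gap: 1.001
gripper_force: 0.0
time_s: 7.45
position: [0.4463, 0.315, 0.0125]
tcp_rot: [-2.491, -1.914, 0.001]
wrist_force: [0.0, 1.0, -0.6]
finger_gap: 1.002
gripper_force: 0.0
time_s: 7.82
position: [0.4464, 0.3151, 0.0093]
tcp_rot: [-2.491, -1.914, 0.0]
wrist_force: [-0.7, -0.4, 0.9]
finger_gap: 0.997
gripper_force: 0.0
time_s: 8.07
position: [0.4464, 0.315, 0.0073]
tcp_rot: [-2.491, -1.914, 0.0]
wrist_force: [0.7, 0.1, 0.4]
finger_gap: 0.998
gripper_force: 0.0
248 233 (np.float64(248.4811574574531), np.float64(235.86412287410832))
```

```bash
python3 -m handwheel '[0,0,0,0,0,0.004,1, 0,0,0,0,0,0.004,1, 0,0,0,0,0,0,1]'
python3 -m handwheel '[0,0,0,0,0,0.004,1, 0,0,0,0,0,0.004,1, 0,0,0,0,0,0,1]'
python3 -m handwheel '[0,0,0,0,0,0.004,1, 0,0,0,0,0,0.004,1, 0,0,0,0,0,0,1]'
```

```text
time_s: 8.55
position: [0.4464, 0.315, 0.0032]
tcp_rot: [-2.491, -1.914, 0.001]
wrist_force: [-0.5, 0.2, 0.7]
finger_gap: 1.001
gripper_force: 0.0
time_s: 8.93
position: [0.4463, 0.315, -0.0008]
tcp_rot: [-2.491, -1.914, 0.001]
wrist_force: [-0.2, 0.9, -0.1]
finger_gap: 0.997
gripper_force: 0.0
time_s: 9.3
position: [0.4464, 0.315, -0.0048]
tcp_rot: [-2.491, -1.914, 0.001]
wrist_force: [0.1, 0.0, -0.6]
finger_gap: 0.999
gripper_force: 0.0
```

```bash
python3 -m handwheel '[0,0,0,0,0,0.004,1, 0,0,0,0,0,0.004,1, 0,0,0,0,0,0,1]'
python3 -m handwheel '[0,0,0,0,0,0,0.8, 0,0,0,0,0,0,0.6, 0,0,0,0,0,0,0.5, 0,0,0,0,0,0,0.4, 0,0,0,0,0,0,0.4, 0,0,0,0,0,0,0.4]' 30
python3 - <<'E'
from h import *
b=cam('side');w=cam('wrist');p=ctrl.observe()['position'];u,v=map(int,proj(b,p+[0,0,.03]))
im=np.hstack([cv2.resize(b['pixels'][v-30:v+30,u-30:u+30],(400,400),interpolation=2),cv2.resize(w['pixels'][140:420,130:410],(400,400),interpolation=2)])
cv2.imwrite('pics/c6.png',cv2.cvtColor(im,cv2.COLOR_RGB2BGR)); print(u,v,proj(b,p))
E
```

```text
time_s: 9.68
position: [0.4464, 0.315, -0.0088]
tcp_rot: [-2.491, -1.914, 0.001]
wrist_force: [-0.2, -0.5, 0.9]
finger_gap: 1.005
gripper_force: 0.0
time_s: 10.42
position: [0.4459, 0.315, -0.0082]
tcp_rot: [-2.491, -1.914, 0.001]
wrist_force: [-2.2, 1.0, 4.1]
finger_gap: 0.701
gripper_force: 19.8
248 232 (np.float64(248.29674842787182), np.float64(239.90110004113936))
```

```bash
python3 -m handwheel '[0,0,0,0,0,0,0.2, 0,0,0,0,0,0,0.2, 0,0,0,0,0,0,0.2, 0,0,0,0,0,0,0.2]' 40
python3 - <<'E'
from h import *
b=cam('side');w=cam('wrist');p=ctrl.observe()['position'];u,v=map(int,proj(b,p+[0,0,.03]))
im=np.hstack([cv2.resize(b['pixels'][v-30:v+30,u-30:u+30],(400,400),interpolation=2),cv2.resize(w['pixels'][140:420,130:410],(400,400),interpolation=2)])
cv2.imwrite('pics/c6.png',cv2.cvtColor(im,cv2.COLOR_RGB2BGR)); print(u,v,proj(b,p))
E
```

```text
time_s: 11.02
position: [0.4459, 0.315, -0.0079]
tcp_rot: [-2.491, -1.914, 0.001]
wrist_force: [-2.4, -0.2, 7.3]
finger_gap: 0.697
gripper_force: 41.1
248 232 (np.float64(248.29787429178518), np.float64(239.8294651279381))
```

View pics/c6.png

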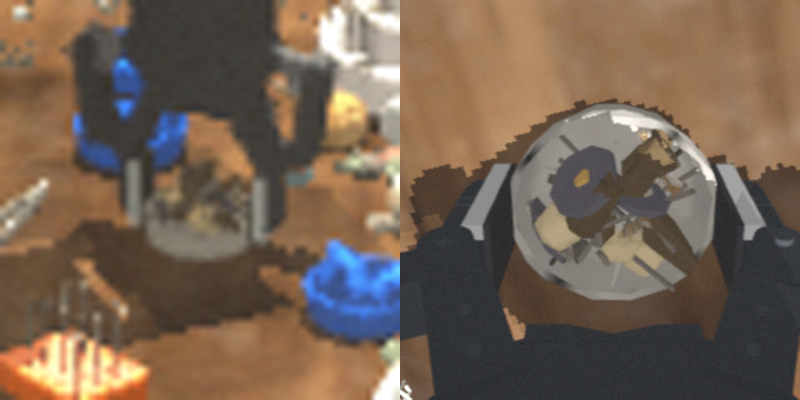

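The dish is gripped across its rim, with the pads at (505,205) and (728,205) in the wrist crop. Next I lift it level and stop half-way to look at the tray.

```bash
python3 -m handwheel '[0,0,0,0,0,-0.01,0.2, 0,0,0,0,0,-0.02,0.2, 0,0,0,0,0,-0.04,0.2, 0,0,0,0,0,-0.05,0.2, 0,0,0,0,0,-0.06,0.2, 0,0,0,0,0,-0.06,0.2, 0,0,0,0,0,-0.04,0.2, 0,0,0,0,0,-0.02,0.2, 0,0,0,0,0,0,0.2]'
python3 -m handwheel '[0,0,0,-0.017,0.015,0,0.2, 0,0,0,-0.035,0.03,0,0.2, 0,0,0,-0.05,0.045,0,0.2, 0,0,0,-0.06,0.053,0,0.2, 0,0,0,-0.06,0.053,0,0.2, 0,0,0,-0.045,0.04,0,0.2, 0,0,0,-0.035,0.03,0,0.2, 0,0,0,-0.017,0.014,0,0.2, 0,0,0,0,0,0,0.2]'
python3 - <<'E'
from h import *
np.set_printoptions(precision=4,suppress=True)
w=cam('wrist','wrist7.png');a=cam('top')
P=[[.6736,.0886,.012]]
print(proj(w,P[0]))
g=cv2.cvtColor(w['pixels'],cv2.COLOR_RGB2GRAY)
m=((g<75)).astype(np.uint8)
u0,v0=map(int,proj(w,P[0])); print(g[v0,u0])
n,l,s,c=cv2.connectedComponentsWithStats(m,connectivity=4)
k=l[v0,u0];print(k,s[k],c[k])
cs,_=cv2.findContours((l==k).astype(np.uint8),0,1);print(cv2.minAreaRect(max(cs,key=cv2.contourArea)))
E
```

```text
time_s: 12.25
position: [0.4468, 0.3152, 0.142]
tcp_rot: [2.491, 1.914, 0.002]
wrist_force: [-0.1, 0.2, -1.7]
finger_gap: 0.693
gripper_force: 43.4
time_s: 13.38
position: [0.5405, 0.1242, 0.1407]
tcp_rot: [-2.492, -1.911, 0.002]
wrist_force: [0.2, -0.4, -2.2]
finger_gap: 0.694
gripper_force: 43.4
(np.float64(438.18879035125815), np.float64(190.70234806692582))
71
72 [ 434  135   74   73 2345] [469.6806 161.8004]
((470.5, 171.0), (72.0, 73.0), 90.0)
```

```bash
python3 - <<'E'
from h import *
np.set_printoptions(precision=4,suppress=True,linewidth=220)
w=cam('wrist')
px=w['pixels'].astype(int);g=px.mean(2)
sat=px.max(2)-px.min(2)
print(g[190,360:520:3].astype(int));print(sat[190,360:520:3]);print(g[100:280:4,438].astype(int));print(sat[100:280:4,438])
for th in (85,95):
    m=((g<th)&(sat<15)).astype(np.uint8);m=cv2.morphologyEx(m,cv2.MORPH_OPEN,np.ones((3,3)))
    n,l,s,c=cv2.connectedComponentsWithStats(m,connectivity=4);k=l[190,438];print(th,s[k],c[k])
E
```

```text
[ 97  95  95 101  99  58 113 197 194  66  61  63  64  65  68  67  67  69  74  72  73  74  70  77  76  75  76  72  75  75  75  72  73  73  72  70  73  72  73  72  75  72  73  72  73  74  93 212  92 187 194 107 112 110]
[53 56 58 59 57 19  5  4  4  6  2  5  5  5  3  5  2  3  5  8  5  1  6  4  8  6  6  5  8  4  6  6  7  6  4  7  4  6  7  4  5  5  6  3  5  7  4  5  4  4  7 67 71 67]
[118 112 112 112 116 119 117 216 217  73  73  72  76  72  72  73  74  72  71  73  75  72  76  72  75  74  74  74  74  72  72  74  73  77  73  75 116 167 217 220 187 154 200 216 218]
[77 76 71 74 70 64 65  5  4  7  5  5  7  4  7  3  5  1  1  6  6  6  4  6  7  6  5  4  4  6  5  4  3  4  5  5  3  4  3  4  4  5  5  4  4]
85 [  382   135   127   110 12001] [442.0706 188.6409]
95 [  381   135   128   110 12118] [442.1863 188.7271]
```

```bash
python3 - <<'E'
from h import *
np.set_printoptions(precision=4,suppress=True,linewidth=220)
w=cam('wrist');a=cam('top')
print(onz(w,441.5,188.5,.012),onz(a,288.4,169,.012),tri(ray(w,441.5,188.5),ray(a,288.4,169)))
A,B=onz(w,386,190,.012),onz(w,497,190,.012);print(np.linalg.norm(B-A),B-A)
g=w['pixels'].astype(int).mean(2)
# mat top/bottom edges at several columns -> yaw
e=[]
for u in (400,480):
    col=g[100:260,u]; on=np.where(col<85)[0]+100; e.append((u,on.min(),on.max()))
print(e,[onz(w,u,v,.012) for u,v,_ in e])
o=ctrl.observe()
for t in (onz(w,441.5,188.5,.012),): print('delta',delta([t[0],t[1],.004]))
# dish centre in wrist
hsv=cv2.cvtColor(w['pixels'],cv2.COLOR_RGB2GRAY)[190:300,200:350]
print(cv2.HoughCircles(hsv,cv2.HOUGH_GRADIENT_ALT,1,20,param1=200,param2=.5,minRadius=40,maxRadius=80))
E
```

```text
[0.6763 0.0914 0.012 ] [0.6749 0.0882 0.012 ] [0.6794 0.0872 0.0015]
0.09546403060789135 [ 0.0922 -0.0246  0.    ]
[(400, np.int64(136), np.int64(243)), (480, np.int64(137), np.int64(259))] [array([0.6488, 0.1447, 0.012 ]), array([0.7122, 0.127 , 0.012 ])]
delta [0.0035 0.281  0.2745]
None
```

```bash
python3 -m handwheel '[0,0,0,0.0035,0.02,0,0.2, 0,0,0,0,0.04,0,0.2, 0,0,0,0,0.055,0,0.2, 0,0,0,0,0.06,0,0.2, 0,0,0,0,0.055,0,0.2, 0,0,0,0,0.038,0,0.2, 0,0,0,0,0.02,0,0.2, 0,0,0,0,0,0,0.2]'
python3 -m handwheel '[0,0,0,0,0,0.02,0.2, 0,0,0,0,0,0.04,0.2, 0,0,0,0,0,0.05,0.2, 0,0,0,0,0,0.05,0.2, 0,0,0,0,0,0.04,0.2, 0,0,0,0,0,0.03,0.2, 0,0,0,0,0,0.015,0.2, 0,0,0,0,0,0.008,0.2, 0,0,0,0,0,0,0.2]'
python3 - <<'E'
from h import *
np.set_printoptions(precision=4,suppress=True,linewidth=220)
o=ctrl.observe();print(o['position'],delta([.679,.0905,.004]))
w=cam('wrist');px=w['pixels'].astype(int);g=px.mean(2)
p=np.array([o['position'][0],o['position'][1],.017]);print(proj(w,p))
t=rot(o['tcp_rot'])
print([ (n,proj(w,p+[0,0,-.005]+t[:,0]*x+t[:,1]*y)) for n,x,y in (('up',.052,0),('L',0.03,-.052),('R',0.03,.052))])
u=int(proj(w,p)[0]);print(g[20:200:4,u].astype(int)); 
v=int(proj(w,p+t[:,0]*.04)[1]);print(v,g[v,100:460:6].astype(int))
E
```

```text
time_s: 14.62
position: [0.6806, 0.0895, 0.1412]
tcp_rot: [-2.491, -1.914, 0.0]
wrist_force: [0.2, -0.6, -1.6]
finger_gap: 0.692
gripper_force: 43.4
time_s: 15.75
position: [0.6807, 0.0895, 0.0153]
tcp_rot: [2.491, 1.914, 0.001]
wrist_force: [0.5, 0.2, -1.3]
finger_gap: 0.691
gripper_force: 43.4
[0.6807 0.0895 0.0153] [ 0.0011 -0.0037  0.0225]
(np.float64(276.8070545734954), np.float64(258.41182480476635))
[('up', (np.float64(276.5478660257206), np.float64(150.70011544667668))), ('L', (np.float64(168.11442255576017), np.float64(196.86861613543815))), ('R', (np.float64(385.2924782639103), np.float64(196.68316470999096)))]
[121 124 127 122 124 121 119 149 225 255 255 255 122 120 123 125 129 130 133 135 137 140 145 143 123 123 122 121 120 124 128 133 127 224 211 229 160  98  90  94  92  84  81  83  80]
178 [103 118 126 127 132 128 126 128 211 173 224  98  80  80  86  83  84  77  83  82  83  79  81  76  81  85  92  93  92  96  86  77  79  79  76  84  78  78  79  77  78  78  84  78  82  79 221 134 220 151 212 236 250 253
 202 137 134 136 159 142]
```

```bash
python3 -m handwheel '[0,0,0,-0.006,-0.003,0,0.2, 0,0,0,-0.006,-0.003,0,0.2, 0,0,0,0,0,0.006,0.2, 0,0,0,0,0,0.004,0.2, 0,0,0,0,0,0.003,0.2, 0,0,0,0,0,0,0.2]'
python3 -m handwheel '[0,0,0,0,0,0.002,0.2, 0,0,0,0,0,0.002,0.2, 0,0,0,0,0,0,0.2]'
python3 -m handwheel '[0,0,0,0,0,0.002,0.2, 0,0,0,0,0,0,0.2]'
```

```text
time_s: 16.55
position: [0.6757, 0.0845, 0.0081]
tcp_rot: [-2.491, -1.914, 0.001]
wrist_force: [0.2, -0.5, -1.0]
finger_gap: 0.693
gripper_force: 43.4
time_s: 16.92
position: [0.6758, 0.0845, 0.0063]
tcp_rot: [-2.491, -1.914, 0.0]
wrist_force: [0.3, 0.0, -2.3]
finger_gap: 0.692
gripper_force: 43.4
time_s: 17.18
position: [0.6758, 0.0845, 0.0053]
tcp_rot: [-2.491, -1.914, 0.0]
wrist_force: [0.1, 0.3, -2.3]
finger_gap: 0.694
gripper_force: 43.4
```

```bash
python3 -m handwheel '[0,0,0,0,0,0.002,0.2, 0,0,0,0,0,0,0.2]' | sed -n '2p;4p'
python3 -m handwheel '[0,0,0,0,0,0.002,0.2, 0,0,0,0,0,0,0.2]'| sed -n '2p;4p'
python3 -m handwheel '[0,0,0,0,0,0.001,0.2, 0,0,0,0,0,0,0.2]'| sed -n '2p;4p'
```

```text
position: [0.6758, 0.0845, 0.0043]
wrist_force: [0.6, 0.7, -2.1]
position: [0.6759, 0.0845, 0.0042]
wrist_force: [-1.4, -0.0, 3.7]
position: [0.6759, 0.0845, 0.0042]
wrist_force: [-2.9, 0.0, 6.6]
```

```bash
python3 -m handwheel '[0,0,0,0,0,-0.002,0.4, 0,0,0,0,0,0,0.45, 0,0,0,0,0,0,0.5, 0,0,0,0,0,0,0.55, 0,0,0,0,0,0,0.6, 0,0,0,0,0,0,0.6]'
python3 -m handwheel '[0,0,0,0,0,-0.004,0.6, 0,0,0,0,0,-0.006,0.62, 0,0,0,0,0,-0.01,0.65, 0,0,0,0,0,-0.02,0.65, 0,0,0,0,0,-0.04,0.65, 0,0,0,0,0,-0.06,0.65, 0,0,0,0,0,-0.06,0.65, 0,0,0,0,0,-0.06,0.65, 0,0,0,0,0,-0.04,0.65, 0,0,0,0,0,-0.02,0.65, 0,0,0,0,0,0,0.65]'
python3 - <<'E'
from h import *
np.set_printoptions(precision=4,suppress=True,linewidth=200)
w=cam('wrist','wrist8.png');px=w['pixels'].astype(int);g=px.mean(2);sat=px.max(2)-px.min(2)
print('dish expected',proj(w,[.6759,.0845,.03]),proj(w,[.6759,.0845,.012]))
m=((g<95)&(sat<18)).astype(np.uint8);m=cv2.morphologyEx(m,cv2.MORPH_OPEN,np.ones((3,3)))
u,v=map(int,proj(w,[.6759,.0845,.02]))
print(g[v,u-90:u+90:4].astype(int));print(g[v-90:v+90:4,u].astype(int))
G=cv2.cvtColor(w['pixels'],cv2.COLOR_RGB2GRAY)[v-70:v+70,u-70:u+70]
h=cv2.HoughCircles(G,cv2.HOUGH_GRADIENT_ALT,1,20,param1=150,param2=.6,minRadius=24,maxRadius=45);print(h,u,v)
# grip prediction in this view
for n,p in (('tip',[.5635,.0245,.222]),('ctr',[.5555,-.0055,.222])): print(n,proj(w,p),delta(p))
print(ctrl.observe()['position'])
E
```

```text
time_s: 18.68
position: [0.6758, 0.0845, 0.0039]
tcp_rot: [-2.491, -1.914, 0.0]
wrist_force: [0.3, -0.2, 0.5]
finger_gap: 0.799
gripper_force: 0.0
time_s: 20.05
position: [0.6763, 0.0845, 0.1653]
tcp_rot: [2.49, 1.913, 0.003]
wrist_force: [-0.2, -0.5, 0.9]
finger_gap: 0.822
gripper_force: 0.0
dish expected (np.float64(276.9789581604848), np.float64(189.2040823305934)) (np.float64(277.050055931317), np.float64(184.39991426291078))
[ 94  94  92  90  91  94  96 154 158 172  62  64  66  62 131 125 188 218 182 100 109  98  87  83  61  55  57  60  69  82  99 163  76  63  65  72 181 194  99  98  95  93  98 102  97]
[113 114 110 100  97 102 191 177 100  72  71  73  74  72  62 171 169 203  95  79  97 106  91  52  68  56 119 158 128 153 111 107  81  34 132 125 139 138  97 123 135 133 134 134 134]
[[[70.     73.     33.1296]]] 277 186
tip (np.float64(48.37302111137868), np.float64(511.79289935526606)) [-0.1737 -0.1858 -0.1158]
ctr (np.float64(62.61548636473012), np.float64(560.9542653074809)) [-0.2358 -0.1858 -0.1158]
[0.6756 0.0845 0.1641]
```

```bash
python3 -m handwheel '[0,0,0,0,0,-0.04,0.4, 0,0,0,0,0,-0.07,0.2, 0,0,0,0,0,-0.07,0.2, 0,0,0,0,0,-0.03,0.2, 0,0,0,-0.02,-0.016,0,0.2, 0,0,0,-0.04,-0.03,0,0.2, 0,0,0,-0.05,-0.04,0,0.2, 0,0,0,-0.05,-0.04,0,0.2, 0,0,0,-0.04,-0.03,0,0.2, 0,0,0,-0.025,-0.02,0,0.2, 0,0,0,-0.01,-0.01,0,0.2, 0,0,0,0,0,0,0.2]'
python3 - <<'E'
from h import *
np.set_printoptions(precision=4,suppress=True,linewidth=200)
w=cam('wrist','wrist9.png')
for n,p in (('tip',[.5635,.0245,.222]),('ctr',[.5555,-.0055,.222])): print(n,proj(w,p),delta(p))
E
```

```text
time_s: 21.6
position: [0.5555, -0.0051, 0.2686]
tcp_rot: [-2.491, -1.913, 0.0]
wrist_force: [-0.0, 0.6, -0.4]
finger_gap: 0.6
gripper_force: 0.0
tip (np.float64(277.3077268375374), np.float64(176.26325058335135)) [ 0.0607 -0.0007  0.0935]
ctr (np.float64(277.4434004608246), np.float64(224.75417271164494)) [-0.0014 -0.0007  0.0935]
```

View pics/wrist9.png

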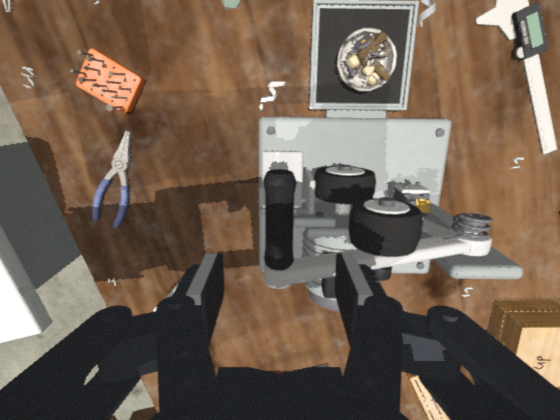

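The wrist view shows the dish inside the tray at (367,60), clear of the lip. The grip runs from (280,172) to (279,268), with its axis at u≈279.5. The idler wheel's edge is near u=350, so I'll use a narrower opening and go in slightly outboard.

```bash
python3 -m handwheel '[0,0,0,0.009,0.0025,0,-0.1, 0,0,0,0.009,0,0,-0.2, 0,0,0,0,0,0.015,-0.2, 0,0,0,0,0,0.025,-0.2, 0,0,0,0,0,0.03,-0.2, 0,0,0,0,0,0.03,-0.2, 0,0,0,0,0,0.02,-0.2, 0,0,0,0,0,0.009,-0.2, 0,0,0,0,0,0,-0.2]'
python3 -m handwheel '[0,0,0,0,0,0,-0.4, 0,0,0,0,0,0,-0.6, 0,0,0,0,0,0,-0.8, 0,0,0,0,0,0,-0.9, 0,0,0,0,0,0,-0.9, 0,0,0,0,0,0,-0.9]' 60
```

```text
time_s: 22.78
position: [0.5592, 0.0032, 0.2042]
tcp_rot: [-2.491, -1.914, 0.0]
wrist_force: [-0.8, 0.3, -0.1]
finger_gap: 0.401
gripper_force: 0.0
time_s: 23.52
position: [0.5578, 0.0037, 0.205]
tcp_rot: [-2.49, -1.913, 0.002]
wrist_force: [-4.8, 0.8, 5.5]
finger_gap: 0.182
gripper_force: 58.5
```

```bash
python3 -m handwheel '[0,0,0,0,-0.0027,0.0078,-0.9, 0,0,0,0,-0.0026,0.0078,-0.9, 0,0,0,0,-0.0045,0.0159,-0.9, 0,0,0,0,-0.0037,0.0161,-0.9, 0,0,0,0,0,0,-0.9]' 80
python3 -m handwheel '[0,0,0,0,-0.0029,0.0163,-0.9, 0,0,0,0,-0.0021,0.0164,-0.9, 0,0,0,0,-0.0012,0.0164,-0.9, 0,0,0,0,0,0,-0.9]'
```

```text
time_s: 24.15
position: [0.5515, 0.0055, 0.1815]
tcp_rot: [-2.49, -1.913, 0.002]
wrist_force: [-5.9, 1.7, 9.1]
finger_gap: 0.173
gripper_force: 80.3
time_s: 24.65
position: [0.5484, 0.0064, 0.1559]
tcp_rot: [-2.49, -1.913, 0.002]
wrist_force: [-1.1, 1.5, -5.4]
finger_gap: 0.173
gripper_force: 79.0
```

```bash
python3 -m handwheel '[0,0,0,0,0,0,-0.9, 0,0,0,0,0,0,-0.9]'
python3 - <<'E'
from h import *
np.set_printoptions(precision=4,suppress=True,linewidth=220)
w=cam('wrist','wrist10.png');b=cam('side','side10.png');o=ctrl.observe();print(o['wrist_force'],o['torque'])
def dark(c,x0,x1,y0,y1,s=2):
    g=c['pixels'].astype(int).max(2)[y0:y1:s,x0:x1:s]
    for r in g: print(''.join(' .:-=+*#%@'[min(9,v//26)] for v in r))
print('TCP',proj(w,o['position']));dark(w,180,420,110,320,3)
E
```

```text
time_s: 24.9
position: [0.5484, 0.0064, 0.1549]
tcp_rot: [-2.489, -1.912, 0.003]
wrist_force: [-2.8, 3.0, -6.5]
finger_gap: 0.173
gripper_force: 78.9
[-2.9379  2.0734 -7.5845] [ 0.4789  0.4744 -0.0838]
TCP (np.float64(276.8358603781875), np.float64(256.9803101158217))
+++=+==+++++++++++++======++=@@@@@@============++++=##-::::::::::::::::::::::::-
+==++=+++++++++++++=======+++%**++====++++++++==++-+##-:::::::::::::::::::::::::
==++++++++++++++++++======+++%++++====++++++++==++=+########################%%%%
==++==+++++++++++++===++++++%@++++===++++++++++=++++#####*******+***++++******##
======+++++++++++++===++++++*%++++===+++++++++===+:+#****#######*###########%%%%
=======++++++++++++=======+++++++++==++=++++++===+=++-++-+:###*##*####*#####*%%*
=========+++++=+==++==+====++++++++===+++++++===++++++++++-################%%%%%
============+=====++===+===++++++++=====+==+===+++++++++++-################%%%%%
==========+++====+++========++++++++++++++++++++=======++=-++*******########%#%%
===========+======++====+===+*############******************************+*******
===-=======+=====++++
[... 4138 characters left out ...]
........ .....==.........=++++#++++=+=-----.........
-::--::::::-:...........=...... ..........=...........-++++++++++=-----...... ..
..:-:::::::-............-..... ...........-............=++++++++=:...:-.. ......
....::::::::.........................  ................--------.................
.....:::::..............................................:=====-.................
.....:......................................................:-:.................
................................................................................
................................................................................
.................................. .............................................
```

The grip is still between the pads. The arm seems to be at the back face of the pawl nose, which pulls it on. I'll continue to the stop in small steps.

```bash
python3 -m handwheel '[0,0,0,0,-0.0002,0.008,-0.9, 0,0,0,0,-0.0002,0.008,-0.9, 0,0,0,0,0,0,-0.9]'
python3 -m handwheel '[0,0,0,0,0.0002,0.008,-0.9, 0,0,0,0,0.0002,0.008,-0.9, 0,0,0,0,0,0,-0.9]'
```

```text
time_s: 25.38
position: [0.5483, 0.0063, 0.1496]
tcp_rot: [-2.49, -1.912, 0.002]
wrist_force: [-7.7, 3.1, 9.0]
finger_gap: 0.172
gripper_force: 80.4
time_s: 25.75
position: [0.5485, 0.0063, 0.1417]
tcp_rot: [-2.49, -1.913, 0.002]
wrist_force: [-7.1, 2.9, 9.6]
finger_gap: 0.174
gripper_force: 80.4
```

```bash
python3 -m handwheel '[0,0,0,0,0.0005,0.006,-0.9, 0,0,0,0,0.0005,0.006,-0.9, 0,0,0,0,0,0,-0.9]' | sed -n '2p;4,6p'
python3 -m handwheel '[0,0,0,0,0.0003,0.003,-0.9, 0,0,0,0,0,0,-0.9]'| sed -n '2p;4,6p'
python3 -m handwheel '[0,0,0,0,0.0003,0.003,-0.9, 0,0,0,0,0,0,-0.9]'| sed -n '2p;4,6p'
python3 - <<'E'
from h import *
np.set_printoptions(precision=4,suppress=True,linewidth=220)
w=cam('wrist');b=cam('side','side11.png')
def dark(c,x0,x1,y0,y1,s=2):
    g=c['pixels'].astype(int).max(2)[y0:y1:s,x0:x1:s]
    for r in g: print(''.join(' .:-=+*#%@'[min(9,v//26)] for v in r))
dark(b,255,345,195,255,1)
E
```

```text
position: [0.5488, 0.0062, 0.1357]
wrist_force: [-7.9, 3.0, 9.6]
finger_gap: 0.17
gripper_force: 80.4
position: [0.5489, 0.0062, 0.1343]
wrist_force: [-9.0, 2.2, 9.7]
finger_gap: 0.175
gripper_force: 80.4
position: [0.549, 0.0062, 0.1328]
wrist_force: [-7.7, 4.2, 10.2]
finger_gap: 0.175
gripper_force: 80.5
@@@@+**=====:::::::::::::::::::::::::::=*++++#*++*##*#*%**##=++++#***++**##*++=+*+*+%##%%%
@@%+******=+:::::::::::::::::::::::::::+*++==++=+*+++**#%%##+=*+*%***++++**+*+====+++*#%%%
%*=*##***+*+-::::::::::::::::::::::::::+*#+==+*=+==+++#+###*+=+*%@****++***+%+=+==+=+*##%%
+**##+**+**+-::::::::::::::::::::::::::#*+*++#*=+==+++####*##==+*%***++++*+##+=+==+=+*###%
=#####*****+-::::::::::::::::::::::::::#*+*++@@++-+++%@@%#*#++=+******++++*#*%*++=+++**###
=#######***=:::::::::::::::::::::::::::**+*++@@@*=+++%#*@#*+*+=*+*******+*##*@@%#+*++*####
###+######*-:::::::::::::::::::::::::::**+*+=@@@+=+++*#+*%%###=+*+*******###*#@@@@@*#*####
#####+####=::::::::::::::::::::::::::::=*+*++@@@+=+++##+*##**************###*+%@@@@@@#####
%%#######+-:::::::::::::::::::::::::::--*+*++#*#*=+++****+%#+#**
[... 3967 characters left out ...]
+***************+::::::=******************++++=++=+======+++++=
++++++++-=++**#%#%%%##**++==++*****+++*****+-:::::+******************+++=++====+=++=+++===
*+++++++--+++++++%***+++++==++*****+++******=:::::----+*************++=++========+++=+++=+
++=====+---++++++++++++++-=+++*****+++*******++-::::==+**********###*==+=++++=++=+++++++=+
++=======-:-=++++++++++=--+++*****+@*+*****###****+**************##**+++++=++++++==++=++=+
++=======+---:-====---+--***+*****@#++*+++***#******************###**==++++=++++==++++++=+
++=+++===++++-:::==-:%#%%%%*++****#+++++++********#*************##**+=++++=+==+++=+++=+==+
++=+++===++++++==+++*%#%#%#*++*****++++++++**********************##*+=++==+===++===+=+===+
```

```bash
for i in 1; do :; done
python3 -m handwheel '[0,0,0,0,0.0003,0.003,-0.9, 0,0,0,0,0,0,-0.9]'| sed -n '2p;4,6p'
python3 -m handwheel '[0,0,0,0,0.0003,0.003,-0.9, 0,0,0,0,0,0,-0.9]'| sed -n '2p;4,6p'
```

```text
position: [0.5492, 0.0061, 0.1318]
wrist_force: [-8.5, 3.3, 12.9]
finger_gap: 0.176
gripper_force: 80.7
position: [0.5492, 0.0061, 0.1313]
wrist_force: [-10.9, 4.2, 19.3]
finger_gap: 0.182
gripper_force: 81.6
```

```bash
python3 -m handwheel '[0,0,0,0,0,-0.001,-0.9, 0,0,0,0,0,0,-0.9, 0,0,0,0,0,0,-0.9, 0,0,0,0,0,0,-0.9, 0,0,0,0,0,0,-0.9, 0,0,0,0,0,0,-0.9]'
python3 - <<'E'
from h import *
w=cam('wrist');
G=cv2.cvtColor(w['pixels'],cv2.COLOR_RGB2GRAY);u,v=proj(w,[.6759,.0845,.03]);print(u,v)
print(ctrl.observe()['position'],ctrl.sign_off())
E
```

```text
time_s: 27.98
position: [0.5492, 0.0061, 0.1315]
tcp_rot: [-2.49, -1.913, 0.002]
wrist_force: [-10.0, 3.3, 17.0]
finger_gap: 0.175
gripper_force: 81.5
426.018762179159 48.61820255939631
the job is handed in; nothing more can be done
[0.54924382 0.00610058 0.13150349] None
```

The dish of cutters was set down in the parts tray and released, then the tensioner arm was pushed past the pawl click to its lower stop. I handed the job in at about 28 s, still gripping the arm there, having touched nothing else on the bench that I know of (no final check of it); sign-off returned no verdict.

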